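Turn a label printer's platen roller end for end and shut the cover

TASK

The rubber platen roller of this label printer was put in back to front: its gear is on the right (seen from the printer's front), away from the drive gears. Reach in under the raised cover, lift the roller out of its two bearing slots, turn it end for end without striking the raised cover or the things around, and lower it gently back, without dropping it, so that both shaft ends lie down in their slots with the gear on the left, beside the drive gears. Then press the cover fully shut and leave it.

Things in the scene. Friction and masses are not known exactly. Their poses are not given: they have to be found in the camera images.
- printer: Desktop label printer fixed to the bench, 230 mm deep, 200 mm wide. Origin: centre of its underside. +x to its rear, +y to its left seen from its front, +z up; its front (-x) faces the robot's left (world +y), turned 5 degrees away to 30 towards the robot. Base top z = 50 mm (tear bar 59). Side housings' inner faces y = +-92 mm, tops z = 126 mm. White drive gears stand outside the left (+y) frame plate only.
- slot_left (a point): Where the roller's axis crosses the left (+y, drive-gear) steel frame plate when seated: printer x -75, y 60.5, z 105 mm; axes as the printer's. Plate 6 mm thick, 55 mm deep, top z = 118 mm. Its open-topped slot: 12 mm wide, floor 5 mm below this point, sides straight to 3 mm above it, then flaring to 24 mm wide at the plate's top.
- slot_right (a point): The same point at the right frame plate (y = -60.5 mm); slot as on the left, no drive gears here. Between the two plates the space before, behind and below the roller is free down to z = 60 mm. Cover and print head hang over and behind: a tool pointing straight down may meet them, one leaning 30 to 45 degrees back towards the printer's front clears them.
- roller_middle (a point): Middle of the platen roller, on its axis; its +y axis points along the shaft to the gear end. Black rubber barrel 20 mm diameter, 106 mm long; steel shaft 10 mm diameter at both ends; 0.13 to 0.21 kg; 81 mm from here to the gear's outer face, 73 mm to the plain end. Starts in the slots with its gear on the right. Fits either way round, with 4 mm play along its axis each way.
- roller_gear (a point): Middle of the white nylon gear on the roller's end, 26 mm in diameter, 10 mm wide, 72.5 mm from the roller's middle; seated, it lies just outside a frame plate.
- cover (a joint): Angle of the hinged cover, rad: 0 = fully shut; starts raised at 0.85 to 0.95, stop at 1.0. A stiff hinge holds it wherever it is left; moving it takes about 2 to 6 N near its front. A flat panel 206 mm wide reaching 199 mm forward of the hinge; shut, its outer face is level at z = 159 mm. The print head hangs under its front (to 12 mm below the hinge's level when shut, 3 mm clear of the roller).
- cover_hinge (a point): Middle of the cover's hinge axis (along the printer's y): printer x +95, z 130 mm. Axes as the printer's. As the cover opens its front swings up and to the rear.
- cover_top (a point): Point on the cover's outer face, on its middle line, 150 mm from the hinge towards the front and 29 mm outward of the hinge; turns with the cover, +z is the face's outward normal, -x points to the front edge, 49 mm further on. Pushing here towards the front and down shuts the cover.
- label_roll: Bystander: roll of labels standing on end, 92 mm in diameter, 100 mm high, behind the printer.
- solder_spool: Bystander: white solder spool, 56 mm in diameter, 48 mm high, in front of the printer.
- screw_tin: Bystander: open steel tin of screws, 85 x 60 x 22 mm, in front of the printer.
- screwdriver: Bystander: screwdriver 200 mm long, lying in front of the printer, origin at its middle.
- multimeter: Bystander: multimeter lying flat, 186 x 90 x 45 mm.
- desolder_pump: Bystander: blue desoldering pump, lying, 175 mm long, 23 mm thick.
- paper_cup: Bystander: paper cup, 76 mm in diameter, 92 mm high.
- pliers: Bystander: pliers lying flat, 180 mm long.
Mind the look-alikes: they are no part of the job. Leave any green look-alike of the part that bears roller_middle alone.

How it is judged:
By the outcome, as a careful person would: the job done as asked, in the order asked, and still so for the second after the job is handed in, with the robot touching nothing.
It also fails if it takes over 61 s, if anything falls off the work surface, if the arm or the gripper's body presses on something with over 40 N, if the wrist force passes 120 N, or if a joint passes its speed limit or range.

ROBOT

A 7-joint arm with a two-finger parallel gripper is mounted at the origin on the work surface. World frame = base frame: x ahead of the robot, y to its left, z up, the work surface at z = 0. Lengths are in m, angles in degrees, forces in N, time in s.
With the tool pointing down it reaches from about 0.425 to 0.875 m from the base axis. Payload 4.7 kg.
Tool frame: the origin (TCP) lies at the centre of the arm's flange, where the gripper is bolted on; the fingertips stand 182 mm ahead of it and the grasp point (between the pads) lies 164 mm ahead of it; z points along the fingers, y is the line along which they close (so a half turn about z gives the same grasp; the last joint's range is limited). The gripper opens to 87 mm and grips with 3 to 60 N. Pads are 19 mm wide; open, the fingers measure 117 mm over their backs; the gripper's body (75 mm by 190 mm) begins 51 mm behind the grasp point.
Start: joints at [-70.926, 18.392, -4.016, 83.108, 1.295, 78.541, -3.26], TCP at [0.204, 0.617, 0.405] pointing down, gripper open.
Joint ranges: [-163.93, 163.93], [-17.29, 119.83], [-79.2, 71.16], [3.27, 140.29], [-89.18, 269.18], [5.43, 117.66], [-154.24, 154.24]. Speed limits (degrees/s): [147.25, 147.25, 180, 180, 180, 180, 180].

INTERFACE

Orientations are given as [roll, pitch, yaw] about the fixed x, y, z axes, in that order (R = Rz(yaw) Ry(pitch) Rx(roll)).
In Python, from cell import telemetry, cams, env gives the robot as it stands.
- The arm moves only by the tool arm_command, never from a script. Its argument "series" is text: rows parted by semicolons, each of 5 numbers parted by spaces: the shift along the tool's x, y, z in mm, then the turn about the tool's z in rad, then the closure in counts, from 0 (fully open) to 255 (shut). A call has 1 to 20 rows; each row shifts and turns the commanded pose from where the row before left it, along the tool's axes as they then stand; what a row does not reach is not made up. A row lasts 1/12 s, in which the tool goes at most 41.7 mm and 7.16 degrees, less where a joint would pass 70% of its speed; a pose out of reach is approached as far as the arm can. A call is refused whole if a number of a shift passes 41.7 or a number of a turn 0.125, either way. A call with a gripper value outside its range is refused whole. The fingers move at their own pace and stop on an object; "squeeze" is the grip in N (left out, the last holds). Time passes only in rows, so rows that do not move let the fingers close. It gives the time, the measured TCP pose, the force, the opening and the grip force at its end, in the units of the state.
- telemetry.get_obs(): the state, without advancing time (a new reading comes with each control period).
- cams.read_camera(name): name is "scene" or "top"; returns the picture (480x640x3 uint8, blue, green, red); there is no depth.
- cams.calibration(name): a dict with "K" (3x3 intrinsics, pixels), "dist" ([k1, k2, p1, p2, k3] as OpenCV has them; the pictures are not rectified), "origin" and "rotation" of the camera in the world. Camera axes: x right, y down, z forward; pixel columns grow to the right and rows downward; lengths in m; the calibration is good to about 2 mm. A picture is of the moment at which its call begins. calibration takes no time and is no camera call.
- env.sign_off(): hands the job in; it is judged then, once.
The state is a dict: "time_s": time; "qpos": joint angles; "joint_velocities": joint speeds; "effort": joint torques, N m; "tool_pos": TCP position; "tool_rot": TCP orientation; "force": force on the tool from outside, world axes, zero at the start; "wrist_torque": the same for the moment, N m; "grip_width": finger opening in m; "grasp_force": force on a finger pad.
Only numpy, scipy, OpenCV 4.12 (cv2) and the standard library are available. Lean on these libraries where they do the work, as an engineer would, in place of code of your own. Each camera call takes 0.05 s, during which the arm holds its last target. There are 200 camera calls.

## Working session

There is one attempt and no reset: what is moved stays moved. The work goes in short steps, Python scripts to look and compute and a tool call to move; the robot and the scene stay as the last step left them, time stands still between calls to the robot, and variables do not carry over. Pictures are saved under pics/ and viewed, at most 10 in all, crops included, and the job is handed in when it is done.

Besides the shell and the picture viewer there is one more tool, called after "Request:" as name(argument=value, ...) on one line, values as JSON. arm_command: Moves the arm, as the interface text tells. Its arguments: {"type":"object","properties":{"series":{"type":"string"},"squeeze":{"type":"number"}},"required":["series"]}

```bash
ls; mkdir -p pics; python3 - <<'E'
from cell import telemetry,cams
import cv2,numpy as np
o=telemetry.get_obs();print(o)
for n in("scene","top"):
    c=cams.calibration(n);print(n,c)
    cv2.imwrite(f"pics/{n}0.png",cams.read_camera(n))
E
```

```text
pics
{'time_s': 0.0, 'qpos': array([-70.92850203,  18.43975949,  -4.01532471,  83.17432711,
         1.29214831,  78.54082499,  -3.26000911]), 'joint_velocities': array([-0.07892605,  0.00805688,  0.01450717,  0.00691514,  0.1646194 ,
       -0.01144652,  0.05461429]), 'effort': array([-5.91866155e-04, -4.91303337e+01, -4.03946433e-01, -3.12530279e+01,
       -6.37592515e-02,  4.38487914e-02,  1.87615096e-04]), 'tool_pos': array([0.20366441, 0.61705593, 0.40365824]), 'tool_rot': array([-1.79890171e+02,  3.00165056e-03,  1.61737467e+02]), 'force': array([ 0.27426179,  0.3082994 , -0.24227362]), 'wrist_torque': array([-0.03007305, -0.01238165,  0.07678955]), 'grasp_force': 0.0, 'grip_width': 0.08660519852924072}
scene {'K': array([[569.7781864 ,   0.        , 321.20841683],
       [  0.        , 569.7781864 , 240.68898568],
       [  0.        ,   0.        ,   1.        ]]), 'dist': array([0.01183928, 0.        , 0.        , 0.        , 0.        ]), 'origin': array([1.03538021, 0.71471225, 1.26535846]), 'rotation': array([-141.27809868,   -0.38829752,  140.77472569])}
top {'K': array([[466.62094292,   0.        , 324.43640825],
       [  0.        , 466.62094292, 240.39765919],
       [  0.        ,   0.        ,   1.        ]]), 'dist': array([-0.01631207,  0.        ,  0.        ,  0.        ,  0.        ]), 'origin': array([ 0.33536588, -0.01424947,  1.22262563]), 'rotation': array([-175.33892468,    1.06504868,  -91.68822855])}
```

View pics/scene0.png

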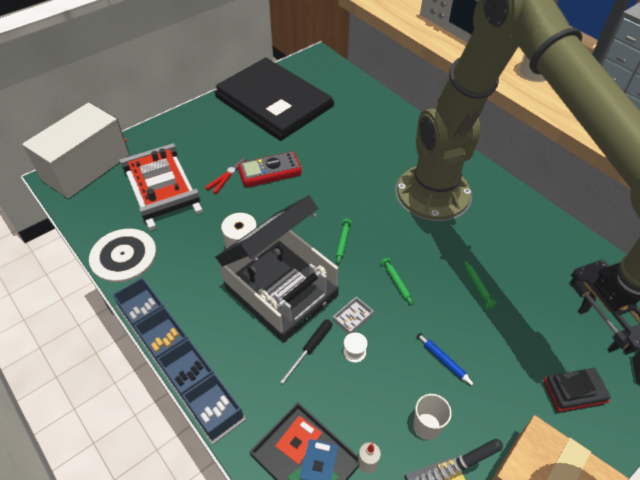

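View pics/top0.png

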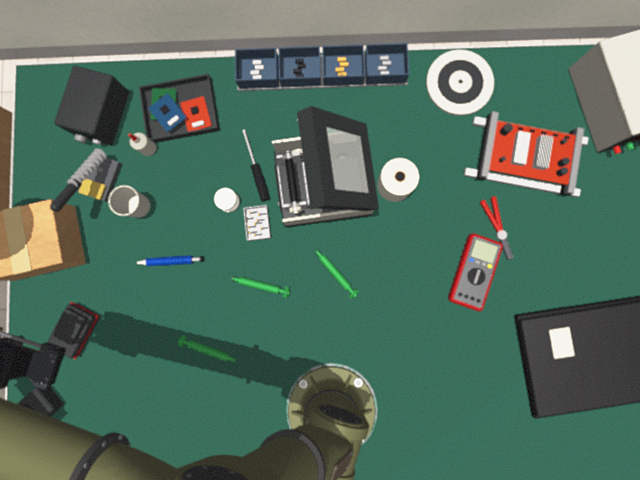

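The scene view shows the printer at about (280,270), with the dark roller in it at about (298,290). Green look-alikes lie at scene (343,240), (397,281) and (480,285), and in the top view at (338,273), (260,287) and (207,350). In the top view the printer is at about (325,170), with its front to the left. I choose the black roller in the printer and will check it in one close crop.

```bash
python3 - <<'E'
import cv2,numpy as np
a=cv2.imread("pics/scene0.png")[225:345,215:345];b=cv2.imread("pics/top0.png")[120:230,265:385]
a=cv2.resize(a,(400,369),interpolation=cv2.INTER_CUBIC);b=cv2.resize(b,(400,367),interpolation=cv2.INTER_CUBIC)
a=cv2.convertScaleAbs(a,alpha=1.5,beta=15);b=cv2.convertScaleAbs(b,alpha=1.5,beta=15)
cv2.imwrite("pics/crop1.png",np.hstack([a[:367],b]))
E
cat > h.py <<'E'
import numpy as np,cv2
from scipy.spatial.transform import Rotation as R
from cell import cams,telemetry
def cam(n):
    c=cams.calibration(n);return c,R.from_euler('xyz',c['rotation'],degrees=True).as_matrix()
def proj(n,P):
    c,M=cam(n);P=(np.atleast_2d(P)-c['origin'])@M
    return cv2.projectPoints(P,np.zeros(3),np.zeros(3),c['K'],c['dist'])[0].reshape(-1,2)
def ray(n,uv):
    c,M=cam(n);u=cv2.undistortPoints(np.array([[uv]],float),c['K'],c['dist']).ravel()
    d=M@np.array([*u,1]);return c['origin'],d/np.linalg.norm(d)
def plane(n,uv,z):
    o,d=ray(n,uv);return o+d*(z-o[2])/d[2]
def tri(uvs,uvt):
    (o1,d1),(o2,d2)=ray('scene',uvs),ray('top',uvt)
    s=np.linalg.lstsq(np.c_[d1,-d2],o2-o1,rcond=None)[0]
    p,q=o1+d1*s[0],o2+d2*s[1];return (p+q)/2,np.linalg.norm(p-q)
E
```

```text
(no output)
```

View pics/crop1.png

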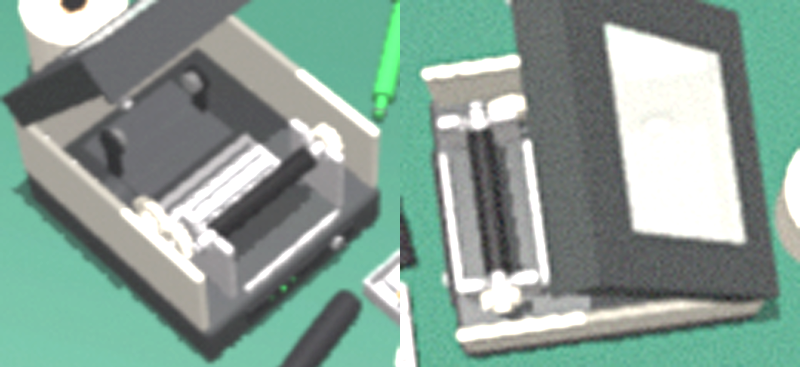

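The crop confirms it. The black roller lies in the two frame plates, with its white gear at the printer's right: scene (321,270), top (295,209). The drive gears are at the other end: scene (265,295), top (295,152). The green pieces on the bench are the look-alikes.

```bash
python3 - <<'E'
from h import *
p=lambda n,uv,z:print(n,uv,z,plane(n,uv,z).round(4))
p('top',(285.1,221.4),.126);p('top',(272.5,141.6),.126)
p('scene',(282.6,324.1),.126);p('scene',(337.8,267.9),.126)
p('top',(295,209.4),.105);p('scene',(320.6,269.9),.105);print(tri((320.6,269.9),(295,209.4)))
p('top',(288.4,154.5),.105)
p('scene',(285.9,298.1),.105);p('scene',(317.4,275.4),.105)
# subpixel roller in top: dark dip per row
g=cv2.cvtColor(cv2.imread('pics/top0.png'),6).astype(float)
for r in range(155,206,3): print(r,g[r,278:308].astype(int))
# bright housing strips
for c in range(278,292,4): print(c,'L',g[136:152,c].astype(int),'R',g[212:228,c].astype(int))
E
```

```text
top (285.1, 221.4) 0.126 [0.4734 0.0954 0.126 ]
top (272.5, 141.6) 0.126 [0.6677 0.1214 0.126 ]
scene (282.6, 324.1) 0.126 [0.6755 0.1461 0.126 ]
scene (337.8, 267.9) 0.126 [0.4743 0.1044 0.126 ]
top (295, 209.4) 0.105 [0.5045 0.0728 0.105 ]
scene (320.6, 269.9) 0.105 [0.5015 0.0707 0.105 ]
(array([0.50362989, 0.07274617, 0.10911128]), np.float64(0.0007000142408305308))
top (288.4, 154.5) 0.105 [0.6405 0.0857 0.105 ]
scene (285.9, 298.1) 0.105 [0.6196 0.083  0.105 ]
scene (317.4, 275.4) 0.105 [0.5183 0.0788 0.105 ]
155 [192 208 221 221 165 127 128 120 154 217 229 201 143 151 166 192 200 180
 174 158 141 114  94  80  79  64  66  61  62  65]
158 [133 128 106 106 108 134 114  98 114 139 153 124  92  62  71  84  90  84
  88  90  90  91  78  69  83  72  64  65  61  59]
161 [90 92 94 92 92 93 81 45 32 28 45 46 32 30 40 73 89 90 90 89 84 87 81 77
 85 93 66 60 58 54]
164 [ 91  89  88  82  86  80  73  58  34  39  44  52  39  28  24  36  52  61
  66  87  92  95  92 114 184 228 133  63  60  60]
167 [172 113  90  95  97  98  98  79  47  33  40  53  43  33  25  33  52  50
  68  91  96  95  90  91
[... 1393 characters left out ...]
  72 105 107 117 111 118 182]
203 [152  96  56 144 225 165 131 136 135 143 135 130 120 109 133 207 236 211
 149 134 154 193 236 245 243 245 248 234 142 140]
278 L [ 95  90  85 142 243 254 231 134  92  97 100  98 102 100  99  96] R [92 89 92 96 95 94 94 93 95 93 98 90 87 95 92 91]
282 L [ 92  89 105 189 239 201 119  94  98 102  98 101  99  95  97  92] R [ 75  75  71  73  67  67 106 169 202 168 106  79  84  94  93  95]
286 L [ 87  81 136 240 254 223 123  96  98  97 100  97  98  99 114 161] R [110 113 113 108 109 122 181 244 251 193 113  93  91  70  48  77]
290 L [ 89 131 228 250 237 143  94 100 100 100 101 101  96  96  90 102] R [172 126 109 105 113 159 239 251 234 136  87  99  90  54  40  61]
```

```bash
cat >> h.py <<'E'
E
python3 - <<'E'
from h import *
g=cv2.cvtColor(cv2.imread('pics/top0.png'),6).astype(float)
g=cv2.GaussianBlur(g,(3,3),0)
pts=[]
for r in range(162,201):
    row=g[r,280:300]
    i=next(i for i in range(20) if row[i]<68 and row[i+1]<60)
    x=280+i-1+(row[i-1]-68)/(row[i-1]-row[i]); pts.append((x,r))
pts=np.array(pts);f=np.polyfit(pts[:,1],pts[:,0],1);print('edge',f,np.std(pts[:,0]-np.polyval(f,pts[:,1])))
# edge ray is tangent to barrel: approx axis= edge+4.2px
a=[plane('top',(np.polyval(f,r)+4.2,r),.105) for r in(159.5,202.5)];print(np.round(a,4),np.linalg.norm(a[0]-a[1]))
y=(a[0]-a[1])[:2];yaw=np.degrees(np.arctan2(-y[0]*-1,y[1]));m=(a[0]+a[1])/2
u=np.array([*y,0])/np.linalg.norm(y);xx=np.array([u[1],-u[0],0]);
print('y',u,'x',xx,'yaw',np.degrees(np.arctan2(xx[1],xx[0])),m)
O=m+75e-3*xx-[0,0,.105];print('O',O)
W=lambda P:O+np.outer(np.atleast_2d(P)[:,0],xx)+np.outer(np.atleast_2d(P)[:,1],u)+np.outer(np.atleast_2d(P)[:,2],[0,0,1])
P=np.array([[-75,-72.5,105],[-75,-77.5,105],[-75,53,105],[-75,-53,105],[-115,100,126],[-115,-100,126],[115,-100,126],[-75,60.5,118],[-75,-60.5,118]])/1e3
for n in('scene','top'):
    im=cv2.imread(f'pics/{n}0.png');q=proj(n,W(P));print(n,q.round(1).tolist())
# cover corners for angles
for n in('scene','top'):
    for th in(.85,.9,.95):
        c,s=np.cos(th),np.sin(th)
        C=[[.095-.199*c+.029*-s*-1*1,yy,.130+.199*s+.029*c] for yy in(.103,-.103)]
        print(n,th,proj(n,W(C)).round(1).tolist())
for T in np.array([[.5,.07,.33]]): pass
E
```

```text
edge [1.42762457e-01 2.61337180e+02] 0.10007613027523081
[[0.628  0.0862 0.105 ]
 [0.5214 0.0738 0.105 ]] 0.10732709078061047
y [0.99322928 0.11617052 0.        ] x [ 0.11617052 -0.99322928  0.        ] yaw -83.32885670222737 [0.57471296 0.07999361 0.105     ]
O [ 5.83425746e-01  5.50141265e-03 -1.38777878e-17]
scene [[320.4, 270.4], [321.8, 269.2], [284.1, 300.7], [315.0, 274.9], [280.9, 318.3], [339.9, 268.1], [276.1, 218.8], [281.6, 299.6], [317.1, 270.1]]
top [[295.5, 210.1], [295.8, 212.1], [288.3, 159.8], [294.4, 202.2], [268.4, 141.1], [279.8, 222.7], [375.8, 208.4], [287.4, 155.4], [294.4, 204.4]]
scene 0.85 [[243.8, 249.1], [311.3, 198.8]]
scene 0.9 [[240.9, 245.4], [308.7, 195.3]]
scene 0.95 [[238.0, 241.7], [306.0, 191.9]]
top 0.85 [[305.2, 107.5], [319.8, 206.5]]
top 0.9 [[309.2, 106.0], [324.0, 205.5]]
top 0.95 [[313.4, 104.4], [328.3, 204.4]]
```

Request:
arm_command(series="35 -33 0 0 130;35 -33 0 0 130;35 -33 0 0 130;35 -33 0 0 130;35 -33 0 0 130;35 -33 0 0 130;0 0 0 -0.11 130;0 0 0 -0.11 130;0 0 0 -0.11 130;0 0 0 -0.11 130;0 -25 0 0 130;0 -25 0 0 130;0 -25 0 0 130;0 -25 0 0 130;0 -25 0 0 130;0 -25 0 0 130")

```text
time_s: 1.43
tool_pos: [-0.0045, 0.3616, 0.4039]
tool_rot: [-179.8, -0.0, -173.1]
force: [1.0, -7.1, 18.7]
grip_width: 0.0425
grasp_force: 0.0
```

```bash
python3 -c "
from h import *;o=telemetry.get_obs();print(o['time_s'],o['qpos'].round(1),o['tool_pos'],o['tool_rot'],o['grip_width'])"
```

```text
1.4333 [-82.1 -17.3 -10.4 119.   -3.1  78.2   5.6] [-0.00445214  0.36164061  0.40387823] [-1.79818207e+02 -2.06329271e-02 -1.73059643e+02] 0.04253702861413126
```

Request:
arm_command(series="0 -30 0 0 130;0 -30 0 0 130;0 -30 0 0 130;0 -30 0 0 130;0 -30 0 0 130")

```text
time_s: 1.85
tool_pos: [0.0024, 0.3204, 0.3522]
tool_rot: [-170.7, -1.0, -172.9]
force: [-0.8, -1.0, -0.1]
grip_width: 0.0424
grasp_force: 0.0
```

```bash
python3 -c "
from h import *;o=telemetry.get_obs();print(o['time_s'],o['qpos'].round(1),o['tool_pos'],o['tool_rot'],o['grip_width'])"
```

```text
1.85 [-70.7 -17.2 -19.4 124.7  -5.3  81.    9.6] [0.00243692 0.32043808 0.35217508] [-170.74849617   -0.96140357 -172.91894867] 0.04238457376873782
```

Request:
arm_command(series="0 -25 -15 0 130;0 -25 -15 0 130;0 -25 -15 0 130;0 -25 -15 0 130;0 -25 -15 0 130;0 -25 -15 0 130")

```text
time_s: 2.35
tool_pos: [0.0168, 0.308, 0.4228]
tool_rot: [-162.2, -2.2, -173.0]
force: [-0.5, -0.1, -0.2]
grip_width: 0.0425
grasp_force: 0.0
```

```bash
python3 -c "
from h import *;o=telemetry.get_obs();print(o['time_s'],o['qpos'].round(1),o['tool_pos'],o['tool_rot'],o['grip_width'])"
```

```text
2.35 [-72.5 -17.2 -15.3 117.6  -3.4  97.   11. ] [0.01676305 0.30799038 0.42283899] [-162.17148326   -2.22991432 -172.99495251] 0.04249384296452295
```

Request:
arm_command(series="0 -28 -5 0 130;0 -28 -5 0 130;0 -28 -5 0 130;0 -28 -5 0 130;0 -28 -5 0 130;0 -28 -5 0 130;0 -28 -5 0 130;0 -28 -5 0 130")

```text
time_s: 3.02
tool_pos: [0.0504, 0.2745, 0.4844]
tool_rot: [-149.9, -4.7, -173.6]
force: [-0.4, -0.0, 0.5]
grip_width: 0.0427
grasp_force: 0.0
```

```bash
python3 -c "
from h import *;o=telemetry.get_obs();print(o['time_s'],o['qpos'].round(1),o['tool_pos'],o['tool_rot'],o['grip_width'])"
```

```text
3.0167 [-66.  -17.2 -15.6 112.5  -0.2 114.3  17.9] [0.05037271 0.27445182 0.48440299] [-149.90423601   -4.68847663 -173.58446231] 0.042718647181036
```

Request:
arm_command(series="40 0 0 0 130;40 0 0 0 130;40 0 0 0 130;40 0 0 0 130;40 0 0 0 130;0 -20 10 0 130;0 -20 10 0 130")

```text
time_s: 3.6
tool_pos: [-0.1296, 0.251, 0.4951]
tool_rot: [-148.5, -4.3, -173.2]
force: [1.1, 0.7, 1.4]
grip_width: 0.0427
grasp_force: 0.0
```

```bash
cat > st.py <<'E'
from h import *
o=telemetry.get_obs();M=R.from_euler('xyz',o['tool_rot'],degrees=True).as_matrix()
u=np.array([.9932,.1162,0])
print(o['time_s'],o['qpos'].round(1),o['tool_pos'].round(4),o['tool_rot'].round(2),'w',round(o['grip_width'],4),'F',o['force'].round(1),o['grasp_force'])
print('a',M[:,2].round(3),'lean',np.degrees(np.arccos(-M[2,2])).round(1),'a.u deg',np.degrees(np.arcsin(M[:,2]@u)).round(2),'x.u',(M[:,0]@u).round(4),'y.u deg',np.degrees(np.arcsin(M[:,1]@u)).round(2),'grasp',(o['tool_pos']+.164*M[:,2]).round(4))
E
python3 st.py
```

```text
3.6 [-110.2  -17.3   -3.3  112.   -14.3  114.2  -17.6] [-0.1296  0.251   0.4951] [-148.48   -4.32 -173.22] w 0.0427 F [1.1 0.7 1.4] 0.0
a [-0.002 -0.527 -0.85 ] lean 31.8 a.u deg -3.62 x.u -0.9971 y.u deg -2.35 grasp [-0.13    0.1646  0.3557]
```

Request:
arm_command(series="-6 -25 8 0 130;-6 -25 8 0 130;-6 -25 8 0 130;-6 -25 8 0 130;-6 -25 8 0 130")

```text
time_s: 4.02
tool_pos: [-0.1252, 0.2395, 0.4939]
tool_rot: [-144.5, -3.7, -173.3]
force: [0.1, -0.0, -0.1]
grip_width: 0.0425
grasp_force: 0.0
```

```bash
python3 st.py
```

```text
4.0167 [-105.3  -17.3   -7.1  112.9  -15.3  117.6  -16.5] [-0.1252  0.2395  0.4939] [-144.48   -3.7  -173.28] w 0.0425 F [ 0.1 -0.  -0.1] 0.0
a [ 0.016 -0.583 -0.812] lean 35.7 a.u deg -2.98 x.u -0.9979 y.u deg -2.18 grasp [-0.1226  0.1439  0.3607]
```

```bash
cat >> st.py <<'E'
import sys
p=o['tool_pos']
for s in sys.argv[1:]:   # world TCP waypoints, or g:grasp-point waypoints
    q=np.array(eval(s.lstrip('g')));q=q-.164*M[:,2] if s[0]=='g' else q
    print('->',q.round(4),'tool mm',(M.T@(q-p)*1e3).round(1),'dist',(np.linalg.norm(q-p)*1e3).round());p=q
E
python3 st.py "[.38,.42,.49]" "[.75,.22,.48]" "[.95,.22,.48]"
```

```text
4.0167 [-105.3  -17.3   -7.1  112.9  -15.3  117.6  -16.5] [-0.1252  0.2395  0.4939] [-144.48   -3.7  -173.28] w 0.0425 F [ 0.1 -0.  -0.1] 0.0
a [ 0.016 -0.583 -0.812] lean 35.7 a.u deg -2.98 x.u -0.9979 y.u deg -2.18 grasp [-0.1226  0.1439  0.3607]
-> [0.38 0.42 0.49] tool mm [-522.    80.4  -94.1] dist 536.0
-> [0.75 0.22 0.48] tool mm [-344.  -204.   130.6] dist 421.0
-> [0.95 0.22 0.48] tool mm [-198.2  -26.5    3.2] dist 200.0
```

Request:
arm_command(series="-35 5.4 -6.3 0 130;-35 5.4 -6.3 0 130;-35 5.4 -6.3 0 130;-35 5.4 -6.3 0 130;-35 5.4 -6.3 0 130;-35 5.4 -6.3 0 130;-35 5.4 -6.3 0 130;-35 5.4 -6.3 0 130;-35 5.4 -6.3 0 130;-35 5.4 -6.3 0 130;-35 5.4 -6.3 0 130;-35 5.4 -6.3 0 130;-35 5.4 -6.3 0 130;-35 5.4 -6.3 0 130;-35 5.4 -6.3 0 130")

```text
time_s: 5.27
tool_pos: [0.3557, 0.4169, 0.4805]
tool_rot: [-144.8, -3.7, -173.2]
force: [-0.2, 0.8, 1.2]
grip_width: 0.0425
grasp_force: 0.0
```

```bash
python3 st.py "[.75,.22,.48]" "[.95,.22,.48]"
```

```text
5.2667 [-88.6  17.5  38.3  83.6  13.  109.1  50.2] [0.3557 0.4169 0.4805] [-144.85   -3.67 -173.22] w 0.0425 F [-0.2  0.8  1.2] 0.0
a [ 0.016 -0.578 -0.816] lean 35.3 a.u deg -2.94 x.u -0.9979 y.u deg -2.2 grasp [0.3584 0.3221 0.3467]
-> [0.75 0.22 0.48] tool mm [-367.6 -211.2  120.5] dist 441.0
-> [0.95 0.22 0.48] tool mm [-198.2  -26.6    3.2] dist 200.0
```

Request:
arm_command(series="-28 -16 9.3 0 130;-28 -16 9.3 0 130;-28 -16 9.3 0 130;-28 -16 9.3 0 130;-28 -16 9.3 0 130;-28 -16 9.3 0 130;-28 -16 9.3 0 130;-28 -16 9.3 0 130;-28 -16 9.3 0 130;-28 -16 9.3 0 130;-28 -16 9.3 0 130;-28 -16 9.3 0 130;-28 -16 9.3 0 130;-28 0 0 0 130;-28 0 0 0 130")

```text
time_s: 6.52
tool_pos: [0.8011, 0.2266, 0.4747]
tool_rot: [-144.9, -3.7, -173.4]
force: [1.8, 1.7, 1.6]
grip_width: 0.0426
grasp_force: 0.0
```

```bash
python3 st.py  "[.95,.22,.48]"
```

```text
6.5167 [-36.4  53.1  40.7  32.8   3.8 106.4  90.9] [0.8011 0.2266 0.4747] [-144.88   -3.7  -173.37] w 0.0426 F [1.8 1.7 1.6] 0.0
a [ 0.014 -0.578 -0.816] lean 35.3 a.u deg -3.05 x.u -0.9979 y.u deg -2.09 grasp [0.8034 0.1319 0.3409]
-> [0.95 0.22 0.48] tool mm [-146.5  -27.9    1.6] dist 149.0
```

Request:
arm_command(series="-30 -5 0 0 130;-30 -5 0 0 130;-30 -5 0 0 130;-30 -5 0 0 130;-20 0 0 0 130;-20 0 0 0 130")

```text
time_s: 7.02
tool_pos: [0.8526, 0.2248, 0.4645]
tool_rot: [-144.1, -3.0, -172.3]
force: [0.5, 0.3, -1.3]
grip_width: 0.0428
grasp_force: 0.0
```

```bash
python3 st.py  "g[.575,.15,.30]"
```

```text
7.0167 [-23.5  65.7   6.4   4.8  32.3 117.1  91.5] [0.8526 0.2248 0.4645] [-144.06   -3.03 -172.34] w 0.0428 F [ 0.5  0.3 -1.3] 0.0
a [ 0.036 -0.587 -0.809] lean 36.0 a.u deg -1.88 x.u -0.9984 y.u deg -2.58 grasp [0.8585 0.1285 0.3319]
-> [0.5691 0.2463 0.4326] tool mm [276.   75.2   3. ] dist 286.0
```

Request:
arm_command(series="-30 0 0 0 130;-30 0 0 0 130;-30 0 0 0 130;-30 0 0 0 130;-30 0 0 0 130")

```text
time_s: 7.43
tool_pos: [0.8699, 0.226, 0.4435]
tool_rot: [-143.8, -1.5, -170.0]
force: [-0.1, 0.6, 0.3]
grip_width: 0.0428
grasp_force: 0.0
```

```bash
python3 st.py  "g[.575,.15,.30]"
```

```text
7.4333 [-21.5  67.8 -44.9   3.4  82.9 115.3  91.9] [0.8699 0.226  0.4435] [-143.8    -1.47 -170.  ] w 0.0428 F [-0.1  0.6  0.3] 0.0
a [ 0.082 -0.585 -0.807] lean 36.2 a.u deg 0.78 x.u -0.998 y.u deg -3.55 grasp [0.8833 0.13   0.3112]
-> [0.5615 0.246  0.4323] tool mm [299.8  70.3 -28. ] dist 309.0
```

```bash
python3 st.py  "g[.72,.20,.30]" "g[.57,.19,.26]"
```

```text
7.4333 [-21.5  67.8 -44.9   3.4  82.9 115.3  91.9] [0.8699 0.226  0.4435] [-143.8    -1.47 -170.  ] w 0.0428 F [-0.1  0.6  0.3] 0.0
a [ 0.082 -0.585 -0.807] lean 36.2 a.u deg 0.78 x.u -0.998 y.u deg -3.55 grasp [0.8833 0.13   0.3112]
-> [0.7065 0.296  0.4323] tool mm [148.4  87.4 -45.3] dist 178.0
-> [0.5565 0.286  0.3923] tool mm [148.4  39.   25.8] dist 156.0
```

Request:
arm_command(series="21 12.5 -6.5 0 130;21 12.5 -6.5 0 130;21 12.5 -6.5 0 130;21 12.5 -6.5 0 130;21 12.5 -6.5 0 130;21 12.5 -6.5 0 130;21 12.5 -6.5 0 130;21 5.6 3.7 0 130;21 5.6 3.7 0 130;21 5.6 3.7 0 130;21 5.6 3.7 0 130;21 5.6 3.7 0 130;21 5.6 3.7 0 130;21 5.6 3.7 0 130;0 0 0 0.062 130;0 0 0 0 130")

```text
time_s: 8.77
tool_pos: [0.5717, 0.2817, 0.3925]
tool_rot: [-143.8, 0.6, -172.9]
force: [0.1, 0.5, 0.0]
grip_width: 0.0423
grasp_force: 0.0
```

```bash
python3 st.py  "g[.570,.140,.190]" "g[.574,.083,.107]"
```

```text
8.7667 [  4.3  37.6 -63.2  80.4  56.8 109.9  40.9] [0.5717 0.2817 0.3925] [-143.79    0.58 -172.95] w 0.0423 F [0.1 0.5 0. ] 0.0
a [ 0.081 -0.585 -0.807] lean 36.2 a.u deg 0.7 x.u -0.9999 y.u deg 0.04 grasp [0.5849 0.1857 0.2602]
-> [0.5568 0.236  0.3223] tool mm [21.1  6.2 82.2] dist 85.0
-> [0.5608 0.179  0.2393] tool mm [  3.9   3.  100.6] dist 101.0
```

Request:
arm_command(series="10.5 3 27 0 130;10.5 3 27 0 130;0 0 27 0 130;0 0 27 0 130;4 3 27 0 130;0 0 0 0 130")

```text
time_s: 9.27
tool_pos: [0.5582, 0.2025, 0.2737]
tool_rot: [-143.7, 0.1, -173.2]
force: [0.2, -1.7, -0.5]
grip_width: 0.0431
grasp_force: 0.0
```

```bash
python3 st.py  "g[.574,.083,.107]"; python3 - <<'E'
from h import *
a=cams.read_camera('scene');b=cams.read_camera('top')
a=cv2.resize(a[190:350,205:365],(400,400),interpolation=2);b=cv2.resize(b[90:250,240:400],(400,400),interpolation=2)
cv2.imwrite("pics/c2.png",cv2.convertScaleAbs(np.hstack([a,b]),alpha=1.5,beta=15))
E
```

```text
9.2667 [ 13.5  38.5 -62.   95.3  58.6  97.6  36.8] [0.5582 0.2025 0.2737] [-1.4368e+02  1.3000e-01 -1.7320e+02] w 0.0431 F [ 0.2 -1.7 -0.5] 0.0
a [ 0.072 -0.588 -0.806] lean 36.3 a.u deg 0.18 x.u -1.0 y.u deg -0.02 grasp [0.57   0.1061 0.1415]
-> [0.5622 0.1794 0.2391] tool mm [-1.1  1.6 41.7] dist 42.0
```

View pics/c2.png

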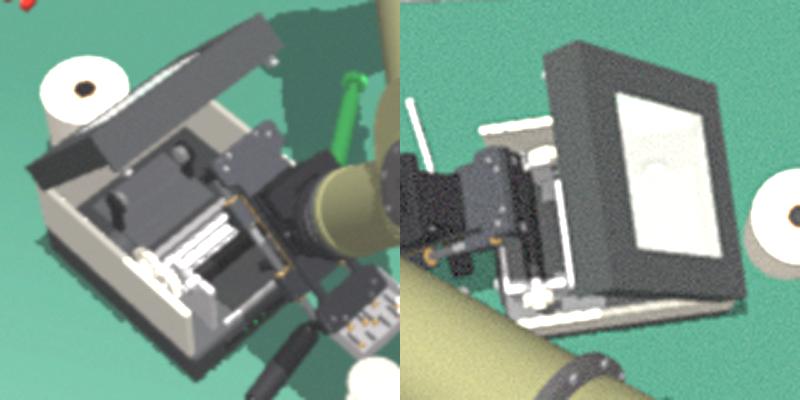

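The crop shows the leaning gripper in front of the raised cover and clear of it: scene crop (270,220), top crop (510,210). It is centred over the roller, and the gear is still at the right, top crop (540,293).

Request:
arm_command(series="0 0.5 12 0 130;0 0.5 12 0 130;0 0.5 10 0 130;0 0 7.5 0 130;0 0 0 0 130")

```text
time_s: 9.78
tool_pos: [0.5615, 0.1822, 0.2428]
tool_rot: [-143.9, 0.5, -173.1]
force: [0.4, -0.4, -0.2]
grip_width: 0.0426
grasp_force: 0.0
```

```bash
python3 st.py  "g[.574,.083,.107]"
```

```text
9.7833 [ 15.1  39.7 -61.   97.7  60.5  94.3  35.9] [0.5615 0.1822 0.2428] [-143.87    0.5  -173.09] w 0.0426 F [ 0.4 -0.4 -0.2] 0.0
a [ 0.078 -0.585 -0.808] lean 36.1 a.u deg 0.54 x.u -0.9999 y.u deg 0.1 grasp [0.5742 0.0863 0.1104]
-> [0.5612 0.1789 0.2394] tool mm [ 0.7 -0.7  4.6] dist 5.0
```

Request:
arm_command(series="0 -0.5 4.5 0 130;0 0 0 0 160;0 0 0 0 200;0 0 0 0 255;0 0 0 0 255;0 0 0 0 255;0 0 0 0 255", squeeze=20)

```text
time_s: 10.37
tool_pos: [0.5621, 0.18, 0.2421]
tool_rot: [-143.8, 0.7, -173.1]
force: [-0.1, -1.9, 6.5]
grip_width: 0.0193
grasp_force: 20.0
```

```bash
python3 st.py  "g[.574,.083,.107]" "g[.575,.083,.117]" "g[.575,.078,.147]"
```

```text
10.3667 [ 15.3  39.6 -61.   97.9  60.8  94.2  35.9] [0.5621 0.18   0.2421] [-143.76    0.67 -173.08] w 0.0193 F [-0.1 -1.9  6.5] 20.001516938209534
a [ 0.081 -0.586 -0.806] lean 36.2 a.u deg 0.69 x.u -0.9999 y.u deg 0.2 grasp [0.5753 0.0839 0.1098]
-> [0.5608 0.1791 0.2393] tool mm [1.5 1.  2.7] dist 3.0
-> [0.5618 0.1791 0.2493] tool mm [-1.1 -6.  -8. ] dist 10.0
-> [0.5618 0.1741 0.2793] tool mm [  0.2 -21.7 -21.3] dist 30.0
```

Request:
arm_command(series="0 -2 -2.7 0 255;0 -2.4 -3.2 0 255;0 -3.5 -4.8 0 255;0 -3.5 -4.8 0 255;0 -3.5 -4.8 0 255;0 -1.2 -1.6 0 255;0 0 0 0 255", squeeze=25)

```text
time_s: 10.95
tool_pos: [0.5616, 0.1809, 0.2692]
tool_rot: [-144.0, 0.7, -173.0]
force: [-0.6, 0.2, -1.7]
grip_width: 0.0194
grasp_force: 25.0
```

```bash
python3 st.py  "g[.573,.09,.137]" "g[.568,.17,.25]"
```

```text
10.95 [ 16.2  37.8 -62.2  96.9  59.4  95.5  37.8] [0.5616 0.1809 0.2692] [-143.97    0.7  -172.99] w 0.0194 F [-0.6  0.2 -1.7] 24.99992161989212
a [ 0.082 -0.583 -0.809] lean 36.0 a.u deg 0.77 x.u -0.9999 y.u deg 0.14 grasp [0.575  0.0854 0.1365]
-> [0.5596 0.1855 0.2696] tool mm [ 1.4  3.6 -3.2] dist 5.0
-> [0.5546 0.2655 0.3826] tool mm [  -6.2   -1.7 -138.4] dist 139.0
```

Request:
arm_command(series="0 0 -10 0 255;0 0 -20 0 255;0 0 -25 0 255;0 0 -25 0 255;0 0 -25 0 255;0 0 -25 0 255;0 0 -20 0 255;0 0 -15 0 255;0 0 0 0 255")

```text
time_s: 11.7
tool_pos: [0.5471, 0.2799, 0.4047]
tool_rot: [-144.1, 0.8, -172.8]
force: [1.2, 0.8, -1.9]
grip_width: 0.0192
grasp_force: 25.0
```

```bash
python3 st.py  "g[.568,.23,.26]"; python3 - <<'E'
from h import *
a=cams.read_camera('scene');b=cams.read_camera('top')
cv2.imwrite("pics/s3.png",a);cv2.imwrite("pics/t3.png",b)
a=cv2.resize(a[170:370,205:405],(400,400),interpolation=2);b=cv2.resize(b[80:280,200:400],(400,400),interpolation=2)
cv2.imwrite("pics/c3.png",cv2.convertScaleAbs(np.hstack([a,b]),alpha=1.5,beta=15))
E
```

```text
11.7 [  6.1  34.9 -65.1  83.   54.7 109.7  40. ] [0.5471 0.2799 0.4047] [-144.13    0.8  -172.79] w 0.0192 F [ 1.2  0.8 -1.9] 24.999902844429016
a [ 0.085 -0.58  -0.81 ] lean 35.9 a.u deg 0.97 x.u -0.9998 y.u deg 0.03 grasp [0.561  0.1848 0.2718]
-> [0.5541 0.3251 0.3929] tool mm [-12.5  42.6 -16.1] dist 47.0
```

View pics/c3.png

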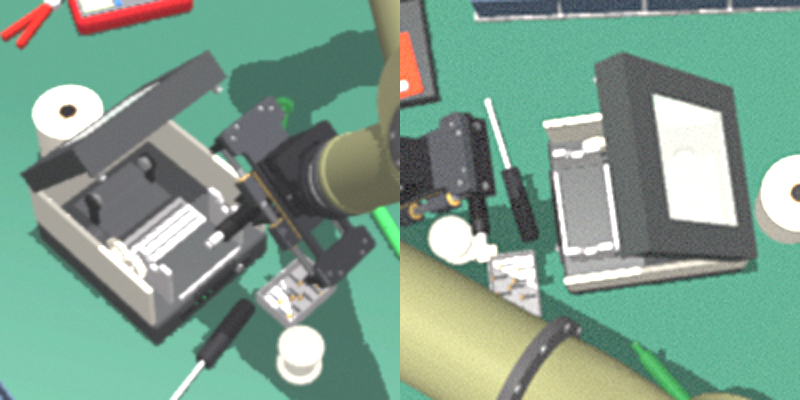

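The roller is out of the slots and held in the gripper, with its plain end at scene crop (215,240) and the gear at top crop (483,248). The slots are empty and the cover hasn't moved.

Request:
arm_command(series="0 10 -5 -0.06 255;0 10 -5 -0.12 255;0 0 0 -0.12 255;0 0 0 -0.12 255;0 0 0 -0.12 255;0 0 0 -0.12 255;0 0 0 -0.12 255;0 0 0 -0.12 255")

```text
time_s: 12.47
tool_pos: [0.5455, 0.2973, 0.3963]
tool_rot: [-155.3, -27.3, -127.4]
force: [-0.4, 0.5, -2.0]
grip_width: 0.0193
grasp_force: 25.0
```

```bash
python3 st.py
```

```text
12.4667 [  6.1  40.2 -70.7  81.9  58.8 113.8  88.2] [0.5455 0.2973 0.3963] [-155.33  -27.3  -127.42] w 0.0193 F [-0.4  0.5 -2. ] 24.998816549777985
a [ 0.078 -0.585 -0.808] lean 36.1 a.u deg 0.56 x.u -0.6183 y.u deg -51.8 grasp [0.5583 0.2014 0.2639]
```

Request:
arm_command(series="0 0 0 0.06 255;0 0 0 0.12 255;0 0 0 0.12 255;0 0 0 0.12 255;0 0 0 0.12 255;0 0 0 0.12 255;0 0 0 0.12 255;0 0 0 0.12 255;0 0 0 0.12 255;0 0 0 0.12 255;0 0 0 0.12 255;0 0 0 0.12 255;0 0 0 0.12 255;0 0 0 0.12 255;0 0 0 0.12 255;0 0 0 0.12 255;0 0 0 0.12 255;0 0 0 0.12 255;0 0 0 0.12 255;0 0 0 0.12 255")

```text
time_s: 14.13
tool_pos: [0.5454, 0.2972, 0.3963]
tool_rot: [-175.4, 35.9, 105.4]
force: [-0.4, 0.1, -2.1]
grip_width: 0.0192
grasp_force: 25.0
```

```bash
python3 st.py
```

```text
14.1333 [ -3.7  30.3 -50.8  82.3  47.9 105.4 -40.5] [0.5454 0.2972 0.3963] [-175.4    35.89  105.39] w 0.0192 F [-0.4  0.1 -2.1] 24.9928879737854
a [ 0.078 -0.585 -0.808] lean 36.1 a.u deg 0.53 x.u -0.1228 y.u deg 82.91 grasp [0.5582 0.2013 0.2639]
```

Request:
arm_command(series="0 0 0 0.12 255;0 0 0 0.12 255;0 0 0 0.12 255;0 0 0 0.12 255;0 0 0 0.12 255;0 0 0 0.12 255;0 0 0 0.12 255;0 0 0 0.12 255;0 0 0 0.12 255;0 0 0 0.12 255;0 0 0 0.12 255;0 0 0 0.12 255;0 0 0 0.12 255;0 0 0 0.1 255;0 0 0 0.035 255;0 0 0 0 255")

```text
time_s: 15.47
tool_pos: [0.5453, 0.2973, 0.3964]
tool_rot: [143.8, -0.3, 7.2]
force: [-0.7, -0.3, -2.6]
grip_width: 0.0192
grasp_force: 25.0
```

```bash
python3 st.py; python3 - <<'E'
from h import *
a=cams.read_camera('scene');b=cams.read_camera('top')
cv2.imwrite("pics/s4.png",a);cv2.imwrite("pics/t4.png",b)
a=cv2.resize(a[190:350,215:375],(400,400),interpolation=2);b=cv2.resize(b[100:260,190:350],(400,400),interpolation=2)
cv2.imwrite("pics/c4.png",cv2.convertScaleAbs(np.hstack([a,b]),alpha=1.5,beta=15))
E
```

```text
15.4667 [ -12.5   26.1  -36.9   82.6   42.1  101.6 -133.7] [0.5453 0.2973 0.3964] [143.85  -0.3    7.18] w 0.0192 F [-0.7 -0.3 -2.6] 24.999808967113495
a [ 0.078 -0.585 -0.807] lean 36.2 a.u deg 0.54 x.u 0.9999 y.u deg 0.23 grasp [0.5581 0.2014 0.264 ]
```

View pics/c4.png

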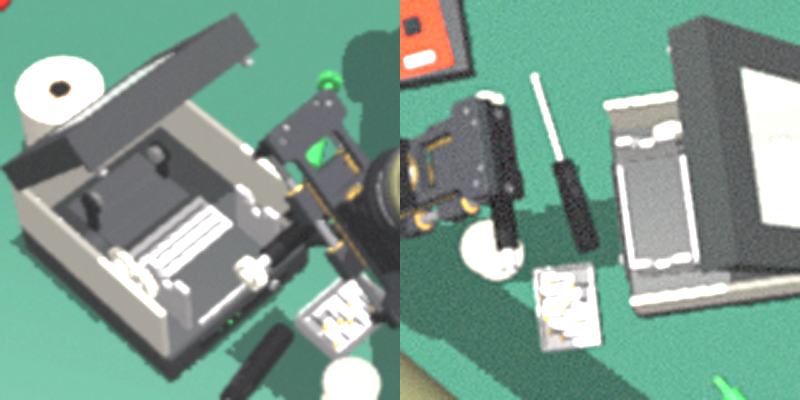

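The gear is now at the printer's left end, scene crop (252,270), and the plain end is at top crop (508,258). The roller is still level in the gripper, and I'll check the in-hand offset by triangulation.

```bash
python3 st.py "g[.572,.115,.170]" "g[.574,.085,.1365]"; python3 - <<'E'
from h import *
g,e=tri((315.8,298),(226,139.2));print('gear',g.round(4),e)
o=telemetry.get_obs();M=R.from_euler('xyz',o['tool_rot'],degrees=True).as_matrix()
gr=o['tool_pos']+.164*M[:,2];u=np.array([.9932,.1162,0]);m=gr+.0062*M[:,2]+.001*u;print('pred gear',(m+.0725*M[:,0]).round(4),'mid',m)
b=cv2.imread('pics/t4.png');q=proj('top',np.array([m+.0725*M[:,0],m-.073*M[:,0]]));print(q,proj('scene',np.array([m+.0725*M[:,0],m-.073*M[:,0]])))
E
```

```text
15.5667 [ -12.5   26.1  -37.    82.6   42.1  101.6 -133.6] [0.5452 0.2977 0.3968] [143.88  -0.26   7.3 ] w 0.0195 F [-0.1  0.3 -2.4] 24.99903917312622
a [ 0.078 -0.584 -0.808] lean 36.1 a.u deg 0.58 x.u 0.9999 y.u deg 0.35 grasp [0.5581 0.2019 0.2643]
-> [0.5591 0.2108 0.3025] tool mm [  2.3  15.4 128. ] dist 129.0
-> [0.5611 0.1808 0.269 ] tool mm [-2.   4.5 44.7] dist 45.0
gear [0.6312 0.2056 0.2645] 0.008887837265932444
pred gear [0.6315 0.2076 0.2597] mid [0.55955882 0.19834974 0.25933794]
[[224.16456526 141.35332338]
 [233.77131955 208.55673133]] [[314.2042058  299.7103352 ]
 [359.94898496 259.59822099]]
```

```bash
python3 st.py "g[.565,.150,.228]" "g[.5732,.0836,.137]"
```

```text
15.5667 [ -12.5   26.1  -37.    82.6   42.1  101.6 -133.6] [0.5452 0.2977 0.3968] [143.88  -0.26   7.3 ] w 0.0195 F [-0.1  0.3 -2.4] 24.99903917312622
a [ 0.078 -0.584 -0.808] lean 36.1 a.u deg 0.58 x.u 0.9999 y.u deg 0.35 grasp [0.5581 0.2019 0.2643]
-> [0.5521 0.2458 0.3605] tool mm [ 0.1 20.8 60.2] dist 64.0
-> [0.5603 0.1794 0.2695] tool mm [ -0.7   0.4 112.9] dist 113.0
```

Request:
arm_command(series="0 7 20 0 255;0 7 20 0 255;0 7 20 0 255;0 0 20 0 255;0 0 20 0 255;0 0 20 0 255;0 0 15 0 255;0 0 12 0 255;0 0 10 0 255;0 0 8 0 255;0 0 0 0 255;0 0 0 0 255")

```text
time_s: 16.57
tool_pos: [0.5604, 0.1856, 0.277]
tool_rot: [143.9, -0.4, 7.3]
force: [0.3, 0.3, -1.9]
grip_width: 0.0194
grasp_force: 25.0
```

```bash
python3 st.py "g[.5732,.0836,.137]" "g[.5732,.0836,.127]"; python3 - <<'E'
from h import *
a=cams.read_camera('scene');b=cams.read_camera('top')
cv2.imwrite("pics/s5.png",a);cv2.imwrite("pics/t5.png",b)
a=cv2.resize(a[230:340,245:355],(400,400),interpolation=2);b=cv2.resize(b[120:230,260:370],(400,400),interpolation=2)
cv2.imwrite("pics/c5.png",cv2.convertScaleAbs(np.hstack([a,b]),alpha=1.5,beta=15))
E
```

```text
16.5667 [  -3.6   25.9  -33.9   97.    45.1   85.2 -133.8] [0.5604 0.1856 0.277 ] [143.94  -0.39   7.31] w 0.0194 F [ 0.3  0.3 -1.9] 24.99901056289673
a [ 0.08  -0.583 -0.808] lean 36.1 a.u deg 0.69 x.u 0.9999 y.u deg 0.29 grasp [0.5736 0.0899 0.1444]
-> [0.56   0.1792 0.2696] tool mm [-1.2  0.7  9.6] dist 10.0
-> [0.56   0.1792 0.2596] tool mm [-0.1 -5.9  8.1] dist 10.0
```

View pics/c5.png

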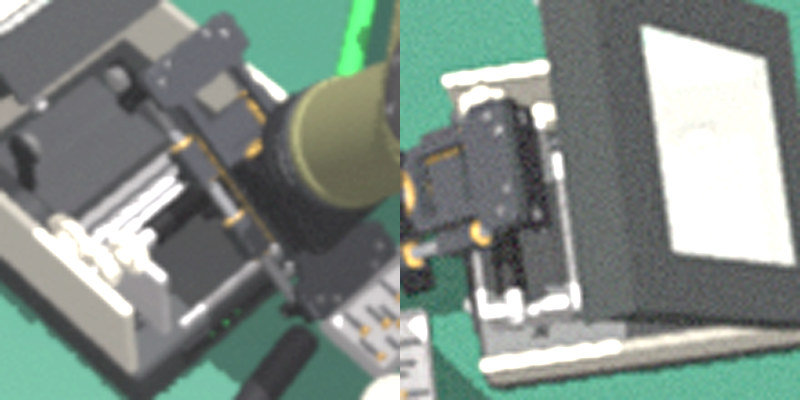

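The roller hangs over the slots, with the gear at scene crop (125,245) just outside the left plate and the plain end over the right slot at top crop (515,300). Next is a slow lowering.

Request:
arm_command(series="-1 0.5 5 0 255;0 0 4.5 0 255;0 -2.4 3.2 0 255;0 -2.4 3.2 0 255;0 -2.4 3.2 0 255;0 0 0 0 255")

```text
time_s: 17.17
tool_pos: [0.5599, 0.1796, 0.2563]
tool_rot: [143.9, -0.3, 7.3]
force: [-0.4, 0.2, -2.1]
grip_width: 0.0193
grasp_force: 25.0
```

```bash
python3 st.py "g[.5732,.0836,.125]" "g[.5732,.0836,.115]"
```

```text
17.1667 [  -3.4   26.9  -33.5   98.3   45.9   83.4 -134.8] [0.5599 0.1796 0.2563] [143.93  -0.3    7.32] w 0.0193 F [-0.4  0.2 -2.1] 24.999100863933563
a [ 0.079 -0.583 -0.808] lean 36.1 a.u deg 0.62 x.u 0.9999 y.u deg 0.35 grasp [0.5729 0.0839 0.1237]
-> [0.5602 0.1793 0.2576] tool mm [ 0.3  1.  -0.8] dist 1.0
-> [0.5602 0.1793 0.2476] tool mm [-0.1 -5.9  8.1] dist 10.0
```

Request:
arm_command(series="0 -1.5 2.4 0 255;0 -1.8 2.4 0 255;0 -1.8 2.4 0 255;0 0 0 0 255;0 0 0 0 255")

```text
time_s: 17.58
tool_pos: [0.5602, 0.1796, 0.2485]
tool_rot: [143.9, -0.4, 7.3]
force: [0.4, -0.3, -2.2]
grip_width: 0.0192
grasp_force: 25.0
```

```bash
python3 st.py "g[.5732,.0836,.110]"
```

```text
17.5833 [  -3.5   27.4  -33.3   98.6   46.2   82.8 -135.5] [0.5602 0.1796 0.2485] [143.94  -0.37   7.31] w 0.0192 F [ 0.4 -0.3 -2.2] 24.999123215675354
a [ 0.08  -0.583 -0.808] lean 36.1 a.u deg 0.68 x.u 0.9999 y.u deg 0.3 grasp [0.5734 0.0839 0.1159]
-> [0.5601 0.1792 0.2426] tool mm [-0.2 -3.2  4.9] dist 6.0
```

Request:
arm_command(series="0 -1.2 1.6 0 255;0 -1.2 1.6 0 255;0 0 0 0 255;0 0 0 0 255")

```text
time_s: 17.92
tool_pos: [0.5605, 0.1793, 0.2447]
tool_rot: [143.9, -0.4, 7.3]
force: [0.5, -0.1, -2.4]
grip_width: 0.0192
grasp_force: 25.0
```

```bash
python3 st.py "g[.5732,.0836,.110]"
```

```text
17.9167 [  -3.6   27.7  -33.2   98.7   46.4   82.6 -135.8] [0.5605 0.1793 0.2447] [143.93  -0.41   7.29] w 0.0192 F [ 0.5 -0.1 -2.4] 25.01885712146759
a [ 0.08  -0.583 -0.808] lean 36.1 a.u deg 0.69 x.u 0.9999 y.u deg 0.25 grasp [0.5737 0.0837 0.1121]
-> [0.56   0.1793 0.2425] tool mm [-0.5 -1.2  1.7] dist 2.0
```

Request:
arm_command(series="0 -0.6 0.8 0 255;0 -0.6 0.8 0 255;0 0 0 0 255;0 0 0 0 255")

```text
time_s: 18.25
tool_pos: [0.5605, 0.1794, 0.2428]
tool_rot: [143.9, -0.4, 7.3]
force: [1.3, -2.3, -0.6]
grip_width: 0.0195
grasp_force: 25.0
```

Request:
arm_command(series="0 -0.6 0.8 0 255;0 0 0 0 255;0 0 0 0 255")

```text
time_s: 18.5
tool_pos: [0.5605, 0.1795, 0.2423]
tool_rot: [143.9, -0.4, 7.3]
force: [-0.1, -1.4, 5.2]
grip_width: 0.0192
grasp_force: 25.0
```

Request:
arm_command(series="0 -0.4 0.5 0 255;0 0 0 0 200;0 0 0 0 195;0 0 0 0 190;0 0 0 0 185;0 0 0 0 175;0 0 0 0 160;0 0 0 0 140;0 0 0 0 130;0 0 0 0 130;0 0 0 0 130", squeeze=6)

```text
time_s: 19.42
tool_pos: [0.5603, 0.1798, 0.2409]
tool_rot: [144.0, -0.4, 7.3]
force: [0.6, -0.0, 0.4]
grip_width: 0.0414
grasp_force: 0.0
```

Request:
arm_command(series="0 0 -5 0 130;0 0 -10 0 130;0 0 -20 0 130;0 0 -25 0 130;0 0 -25 0 130;0 0 -25 0 130;0 0 -25 0 130;0 0 -25 0 130;0 0 -25 0 130;0 0 -15 0 130;0 0 0 0 130")

```text
time_s: 20.33
tool_pos: [0.5432, 0.2997, 0.4067]
tool_rot: [144.2, -0.7, 7.5]
force: [-1.0, 0.6, 0.4]
grip_width: 0.0429
grasp_force: 0.0
```

```bash
python3 st.py; python3 - <<'E'
from h import *
a=cams.read_camera('scene');b=cams.read_camera('top')
cv2.imwrite("pics/s6.png",a);cv2.imwrite("pics/t6.png",b)
a=cv2.resize(a[200:340,215:355],(400,400),interpolation=2);b=cv2.resize(b[90:230,240:380],(400,400),interpolation=2)
cv2.imwrite("pics/c6.png",cv2.convertScaleAbs(np.hstack([a,b]),alpha=1.5,beta=15))
E
```

```text
20.3333 [ -12.5   25.6  -37.3   82.1   41.9  101.9 -133.3] [0.5432 0.2997 0.4067] [144.18  -0.68   7.54] w 0.0429 F [-1.   0.6  0.4] 0.0
a [ 0.086 -0.579 -0.811] lean 35.8 a.u deg 1.05 x.u 0.9998 y.u deg 0.31 grasp [0.5573 0.2048 0.2737]
```

View pics/c6.png

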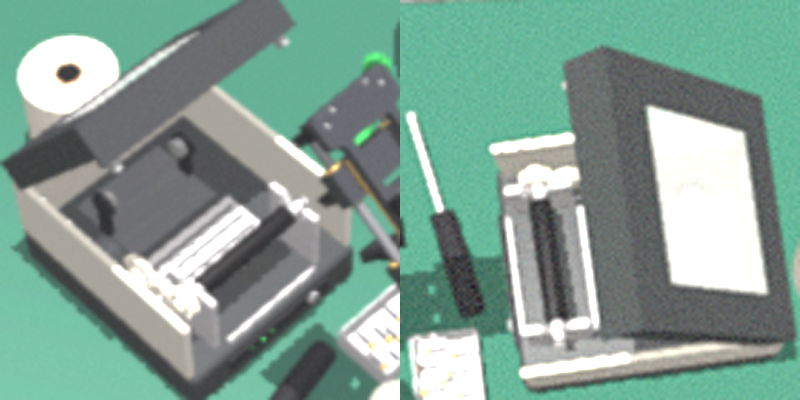

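The roller is seated, with the gear beside the drive gears (scene crop (180,295), top crop (535,185)). The plain end lies in the right slot, scene crop (295,205), top crop (558,330). I'll confirm the barrel line numerically while repositioning to shut the cover.

Request:
arm_command(series="0 14 -19.4 0 255;0 14 -19.4 0 255;0 14 -19.4 0 255;0 14 -19.4 0 255;0 14 -19.4 0 255;0 0 0 -0.12 255;0 0 0 -0.12 255;0 0 0 -0.12 255;0 0 0 -0.12 255;0 0 0 -0.12 255;0 0 0 -0.12 255;0 0 0 -0.12 255;0 0 0 -0.12 255;0 0 0 -0.12 255;0 0 0 -0.12 255;0 0 0 -0.12 255;0 0 0 -0.12 255;0 0 0 -0.12 255")

```text
time_s: 21.93
tool_pos: [0.5439, 0.2955, 0.5208]
tool_rot: [179.4, 36.2, 96.7]
force: [-0.1, -0.9, 0.0]
grip_width: 0.0006
grasp_force: 0.0
```

```bash
cat > cov.py <<'E'
import sys
from h import *
o=telemetry.get_obs();M=R.from_euler('xyz',o['tool_rot'],degrees=True).as_matrix()
xh=np.array([.1162,-.9932,0]);yh=np.array([.9932,.1162,0]);O=np.array([.5834,.0055,0])
t=o['tool_pos']+.182*M[:,2];print(o['time_s'],o['qpos'].round(1),'tip printer',((t-O)@xh).round(4),((t-O)@yh).round(4),t[2].round(4),'a',M[:,2].round(3),'y.xh',(M[:,1]@xh).round(3),'F',o['force'])
p=t
for s in sys.argv[1:]:
    v=eval(s)
    if len(v)==2: th,n=v;d=.170;c,S=np.cos(th),np.sin(th);x,z=.095-d*c+n*S,.130+d*S+n*c
    else: x,_,z=v
    q=O+x*xh+np.array([0,0,z]);print(s,np.round((x,z),4),'tool mm',(M.T@(q-p)*1e3).round(1));p=q
E
python3 cov.py "(-.1,0,.38)" "(.08,0,.36)" "(.9,.075)" "(.9,.036)"; python3 - <<'E'
from h import *
for k in('0','6'):
    g=cv2.GaussianBlur(cv2.cvtColor(cv2.imread(f'pics/{"top0" if k=="0" else "t6"}.png'),6).astype(float),(3,3),0);pts=[]
    for r in range(164,199):
        row=g[r,280:300];i=next(i for i in range(1,20) if row[i]<68 and row[i+1]<60)
        pts.append((280+i-1+(row[i-1]-68)/(row[i-1]-row[i]),r))
    pts=np.array(pts);f=np.polyfit(pts[:,1],pts[:,0],1);print(k,f,np.polyval(f,[164,181,198]))
E
```

```text
21.9333 [ -6.7  25.7 -48.2  71.8  46.6 114.6 -38.6] tip printer -0.1853 -0.0038 0.3739 a [ 0.078 -0.585 -0.807] y.xh -0.006 F [-0.12354314 -0.87910455  0.03211302]
(-.1,0,.38) [-0.1   0.38] tool mm [-72.5   3.3  45.4]
(.08,0,.36) [0.08 0.36] tool mm [-133.5   -1.2  122.4]
(.9,.075) [0.0481 0.3098] tool mm [55.4 -0.2 21.7]
(.9,.036) [0.0175 0.2855] tool mm [39.  -0.   1.5]
0 [1.41297826e-01 2.61612106e+02] [284.78494914 287.18701218 289.58907521]
6 [1.59807189e-01 2.58464644e+02] [284.67302269 287.38974491 290.10646713]
```

Request:
arm_command(series="-18 1 12 0 255;-18 1 12 0 255;-18 1 12 0 255;-18 0 12 0 255;-25 0 22 0 255;-25 0 22 0 255;-25 0 22 0 255;-25 0 22 0 255;-20 0 20 0 255;-13 0 20 0 255;0 0 0 0 255")

```text
time_s: 22.85
tool_pos: [0.5786, 0.0217, 0.4979]
tool_rot: [179.4, 36.2, 95.8]
force: [0.4, -0.9, -0.1]
grip_width: 0.0007
grasp_force: 0.0
```

```bash
python3 cov.py "(.9,.075)" "(.9,.045)" "(.8,.04)" "(.7,.038)" "(.6,.037)" "(.5,.037)"
```

```text
22.85 [ 20.9  12.5 -42.8  87.1  43.4  93.8 -16.9] tip printer 0.0909 -0.0026 0.3511 a [ 0.07  -0.587 -0.806] y.xh 0.009 F [ 0.38201301 -0.94226003 -0.12954746]
(.9,.075) [0.0481 0.3098] tool mm [59.   1.9  8. ]
(.9,.045) [0.0246 0.2911] tool mm [30.  -0.4  1.1]
(.8,.04) [0.0053 0.2798] tool mm [22.3 -0.3 -2.3]
(.7,.038) [-0.0105  0.2686] tool mm [19.4 -0.2 -0.3]
(.6,.037) [-0.0244  0.2565] tool mm [18.3 -0.2  1.5]
(.5,.037) [-0.0365  0.244 ] tool mm [17.1 -0.2  3. ]
```

Request:
arm_command(series="20 0.6 2.7 0 255;20 0.6 2.7 0 255;19 0.6 2.7 0 255;10 0 0.4 0 255;10 0 0.4 0 255;10 0 0.4 0 255;7 0 -0.8 0 255;7 0 -0.8 0 255;8 0 -0.8 0 255;0 0 0 0 255")

```text
time_s: 23.68
tool_pos: [0.5708, 0.1165, 0.4292]
tool_rot: [179.1, 36.0, 96.4]
force: [0.1, -0.8, -0.4]
grip_width: 0.0002
grasp_force: 0.0
```

```bash
python3 cov.py "(.7,.038)" "(.6,.037)" "(.5,.037)" "(.4,.036)" "(.3,.036)"
```

```text
23.6833 [ 12.8  17.8 -45.5  90.3  44.8  94.3 -29.9] tip printer -0.0047 0.0027 0.2819 a [ 0.081 -0.582 -0.809] y.xh -0.004 F [ 0.07294167 -0.82058804 -0.38438725]
(.7,.038) [-0.0105  0.2686] tool mm [12.5 -2.8  7.4]
(.6,.037) [-0.0244  0.2565] tool mm [18.3 -0.1  1.6]
(.5,.037) [-0.0365  0.244 ] tool mm [17.1 -0.1  3.1]
(.4,.036) [-0.0476  0.2294] tool mm [17.6 -0.1  5.3]
(.3,.036) [-0.0568  0.2146] tool mm [16.1 -0.1  6.5]
```

Request:
arm_command(series="7 -1 4 0 255;7 -1 3 0 255;8 0 1 0 255;8 0 1 0 255;8 0 1.5 0 255;8 0 1.5 0 255;8 0 2 0 255;8 0 2.5 0 255;8 0 2.5 0 255;8 0 3 0 255;8 0 3 0 255")

```text
time_s: 24.6
tool_pos: [0.5635, 0.1699, 0.3582]
tool_rot: [179.1, 36.0, 96.3]
force: [0.3, -0.2, 0.3]
grip_width: 0.0006
grasp_force: 0.2
```

```bash
python3 cov.py "(.3,.036)" "(.2,.036)" "(.1,.035)" "(.0,.034)" "(.0,.029)"; python3 - <<'E'
from h import *
a=cams.read_camera('scene');b=cams.read_camera('top')
a=cv2.resize(a[170:350,195:375],(400,400),interpolation=2);b=cv2.resize(b[80:260,220:400],(400,400),interpolation=2)
cv2.imwrite("pics/c7.png",cv2.convertScaleAbs(np.hstack([a,b]),alpha=1.5,beta=15))
E
```

```text
24.6 [  7.1  23.4 -45.8  93.1  46.7  92.9 -39.8] tip printer -0.0585 0.0015 0.2111 a [ 0.08  -0.583 -0.808] y.xh -0.002 F [ 0.2841929  -0.19113289  0.26015024]
(.3,.036) [-0.0568  0.2146] tool mm [-3.5 -1.5 -1.9]
(.2,.036) [-0.0645  0.1991] tool mm [15.4 -0.2  8.1]
(.1,.035) [-0.0707  0.1818] tool mm [15.2 -0.2 10.3]
(.0,.034) [-0.075  0.164] tool mm [14.  -0.2 11.8]
(.0,.029) [-0.075  0.159] tool mm [ 2.9 -0.1  4. ]
```

View pics/c7.png

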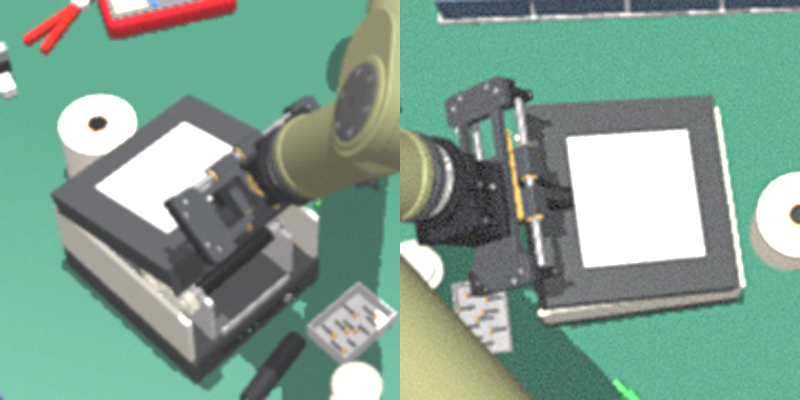

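The cover has come about two thirds of the way down and is pushed by the closed fingers at scene crop (240,240). The roller is still in its slots, scene crop (230,262). I'll carry on down the arc.

Request:
arm_command(series="4 0 2 0 255;7 0 4 0 255;7 0 4.5 0 255;7 0 5 0 255;7 0 5 0 255;7 0 5.5 0 255;5 0 4.5 0 255;3 0 2.5 0 255;0 0 0 0 255")

```text
time_s: 25.45
tool_pos: [0.5619, 0.1877, 0.3101]
tool_rot: [178.8, 36.7, 95.9]
force: [-8.5, -0.8, 27.8]
grip_width: 0.0006
grasp_force: 13.5
```

```bash
python3 cov.py "(.0,.034)" "(.0,.029)" "(.0,.020)"
```

```text
25.45 [  4.4  27.2 -45.2  94.8  48.8  91.2 -45.1] tip printer -0.0748 0.0022 0.1642 a [ 0.083 -0.592 -0.802] y.xh 0.0 F [-8.54014127 -0.84636313 27.78936644]
(.0,.034) [-0.075  0.164] tool mm [ 0.3 -2.2 -0. ]
(.0,.029) [-0.075  0.159] tool mm [ 3.  -0.1  4. ]
(.0,.020) [-0.075  0.15 ] tool mm [ 5.4 -0.2  7.2]
```

Request:
arm_command(series="-3 0 -4 0 255;-6 0 -8 0 255;-12 0 -16 0 255;-12 0 -16 0 255;-12 0 -16 0 255;0 0 -30 0 255;0 0 -30 0 255;0 0 -30 0 255;0 0 0 0 255;0 0 0 0 255")

```text
time_s: 26.28
tool_pos: [0.5536, 0.2409, 0.4533]
tool_rot: [178.9, 35.9, 96.3]
force: [-0.2, 1.1, -0.4]
grip_width: 0.0004
grasp_force: 0.0
```

```bash
python3 cov.py; python3 - <<'E'
from h import *
a=cams.read_camera('scene');b=cams.read_camera('top')
O=np.array([.5834,.0055,0]);xh=np.array([.1162,-.9932,0]);yh=np.array([.9932,.1162,0])
P=[O-.104*xh+s*.103*yh+[0,0,.159] for s in(1,-1)];print('front corners if shut: scene',proj('scene',P).round(1).tolist(),'top',proj('top',P).round(1).tolist())
a=cv2.resize(a[170:350,195:375],(400,400),interpolation=2);b=cv2.resize(b[80:260,220:400],(400,400),interpolation=2)
cv2.imwrite("pics/c8.png",cv2.convertScaleAbs(np.hstack([a,b]),alpha=1.5,beta=15))
E
```

```text
26.2833 [  0.4  23.5 -47.7  82.1  45.4 104.7 -38.9] tip printer -0.1305 0.0005 0.3059 a [ 0.083 -0.581 -0.81 ] y.xh -0.005 F [-0.15457163  1.06776295 -0.42525327]
front corners if shut: scene [[275.9, 308.6], [337.9, 256.9]] top [[270.9, 135.0], [283.0, 221.6]]
```

View pics/c8.png

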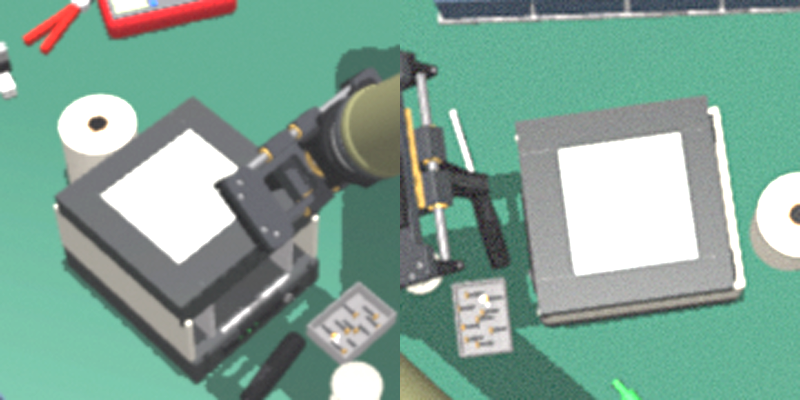

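The cover is level and shut. Its front-left corner is at scene crop (182,308), which is full-frame (277,309) against the (276,309) predicted for fully shut. The gripper is clear of everything and the bystanders haven't moved.

```bash
python3 -c "
from cell import env
print(env.sign_off())"
```

```text
the job is handed in; nothing more can be done
None
```

I turned the roller end for end and seated it in both slots with its gear on the left beside the drive gears, pressed the cover fully shut, and handed the job in at about 26 s (limit 61 s).

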